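Pointing check before switching on a sample heater

TASK

Switch on the heater whose sample jar stands open, doing the pointing check first: point at the open jar with the fingertips straight above its mouth, a couple of centimetres clear, and stay there for two seconds; then in the same way point at that heater's temperature dial for two seconds. Then press the raised near half of that heater's rocker switch fully down, so that it stays on, and move clear. Do not touch the jars, the dials or the loose things on the bench, and leave the other heater, with the capped jar, switched off.

Things in the scene. Friction and masses are not known exactly. Their poses are not given: they have to be found in the camera images.
- heater_a: The heater whose jar stands open: white box 270 mm long (x), 190 mm wide (y), fixed, deck 75 mm high. Origin: centre of its footprint on the bench; own +x points from its control panel (robot's side) to its back, y left, z up. Panel: x -135 to -45 mm, sloping down to the front by 0.14 rad; dial at y +45 mm, display in the middle, black rocker switch at y -45 mm.
- jacket_a_top (a point): Centre of the mouth of the well in the round stainless heating jacket on heater_a's deck (45 mm behind the heater's origin), 160 mm above the bench. The jacket has 80 mm radius, the dark well 48 mm radius and 40 mm depth.
- rod_a_top (a point): Top of the upright steel rod (10 mm diameter) at heater_a's rear left corner, 310 mm above the bench. A clamp at 228 mm height on it holds a thin temperature probe that slants down into the well behind the jar.
- heater_b: The other heater, exactly alike (same jacket, rod, dial, switch), with the capped jar. It must stay off. Either heater may be on the left or on the right.
- jar_open: White plastic sample jar WITHOUT a cap, 46 mm diameter, 88 mm tall, loose, standing near the middle of heater_a's well, so that it rises about 48 mm above the jacket. Origin: centre of its underside.
- open_jar_mouth (a point): Centre of the open jar's mouth, level with its rim (39 mm outside diameter), about 208 mm above the bench.
- jar_closed: The same kind of jar with a ribbed white screw cap (51 mm diameter), 92 mm tall in all, loose in heater_b's well. Origin: centre of its underside.
- dial_a_top (a point): Centre of the top face of heater_a's temperature dial: a black round knob, 29 mm diameter on a 40 mm skirt, 18 mm tall, about 86 mm above the bench. The dial turns easily and its setting varies.
- dial_b_top (a point): The same point on heater_b's dial.
- knob_a: The black temperature dial of heater_a itself (turning part). Origin: on its axis at the panel's face.
- knob_b: The same for heater_b.
- switch_a (a joint): Rocker switch of heater_a, rad: 0 = off (near half raised), 0.34 = on (near half fully down, far half raised). Black concave rocker, 36 mm long (along the heater's x), 26 mm wide, pivoting at its middle about the heater's y. It stays where it is left; about 2 N at the near end turns it. The near half is the one towards the robot.
- switch_a_near_end (a point): Middle of the top edge at the near end of heater_a's rocker, 18 mm from the pivot. When off it is about 73 mm above the bench; pressing it down moves it about 6 mm down, and then the near half lies parallel to the panel, 3 mm above its face.
- switch_b (a joint): The same rocker switch on heater_b; must stay at 0.
- jar_spare: A third jar, capped, 46 mm diameter (cap 51 mm), 92 mm tall, loose on the bench between the heaters. Not part of the job.
- loose_cap: A white jar cap, 51 mm diameter, 18 mm tall, lying inside up on the bench between the heaters. Not part of the job.
- beaker: Glass beaker, 66 mm diameter, 85 mm tall, on the bench between the heaters. Not part of the job.
- spatula: Narrow steel laboratory spatula, 175 mm long, 5 mm thick, lying on the left of the bench. Not part of the job.
- wash_bottle: Wash bottle with bent spout, 68 mm diameter, 192 mm tall, on the left of the bench. Not part of the job.
- reagent: Amber reagent bottle, 64 mm diameter, 150 mm tall, on the right of the bench. Not part of the job.
- dish: Shallow glass dish, 80 mm diameter, 18 mm tall, on the right of the bench. Not part of the job.
Not all that is in view belongs to the job. What is shaped like the jar_closed but blue is not meant.

How it is judged:
By the outcome, as a careful person would: the job done as asked, in the order asked, and still so for the second after the job is handed in, with the robot touching nothing.
It also fails if it takes over 58 s, if anything falls off the work surface, if the arm or the gripper's body presses on something with over 40 N, if the wrist force passes 120 N, or if a joint passes its speed limit or range.

ROBOT

A 6-joint arm with a two-finger parallel gripper is mounted at the origin on the work surface. World frame = base frame: x ahead of the robot, y to its left, z up, the work surface at z = 0. Lengths are in m, angles in rad, forces in N, time in s.
With the tool pointing down it reaches from about 0.275 to 0.775 m from the base axis. Payload 14.6 kg.
Tool frame: the origin (TCP) lies at the very end of the fingers, on their centre line; the grasp point (between the pads) lies 19 mm behind it; z points along the fingers, y is the line along which they close (so a half turn about z gives the same grasp; the last joint's range is limited). The gripper opens to 85 mm and grips with 20 to 120 N. Pads are 22 mm wide; open, the fingers measure 114 mm over their backs; the gripper's body (76 mm by 85 mm) begins 54 mm behind the grasp point. The pads swing forward as they close: fully open they stand 13 mm farther back than shut.
Start: joints at [0.968, 0.263, -0.048, 1.259, 0, 1.415], TCP at [0.227, 0.473, 0.231] pointing down, gripper open.
Joint ranges: [-2.65, 2.65], [-0.89, 1.7], [-1.18, 1.37], [-2.13, 2.11], [-1.35, 1.29], [-3.14, 3.14]. Speed limits (rad/s): [1.89, 1.89, 2.57, 2.79, 3.14, 3.14].

INTERFACE

Orientations are given as a unit quaternion [x, y, z, w].
In Python, from rig import r gives the robot as it stands.
- The arm moves only by the tool servo_tool, never from a script. Its argument "steps" is one flat list of numbers, 4 for each row, row after row: the shift along the tool's x, y, z in m, then the turn about the tool's z in degrees. In form: [tx, ty, tz, yaw, tx, ty, tz, yaw, ...]. A call has 1 to 12 rows; each row is the pose to reach, as a shift and turn from the pose commanded when the call began, along the tool's axes at that moment; what a row does not reach only later rows make up. A row lasts 1/8 s, in which the tool goes at most 62.5 mm and 10.7 degrees, less where a joint would pass 70% of its speed; a pose out of reach is approached as far as the arm can. A call with a gripper value outside its range is refused whole. "fingers" is the opening in per cent of the stroke, from 0 (shut) to 100 (fully open), set as the call begins (left out, the last holds). The fingers move at their own pace and stop on an object; "force" is the grip in N (left out, the last holds). Time passes only in rows, so rows that repeat a pose let the fingers close. It gives the time, the measured TCP pose, the force, the opening and the grip force at its end, in the units of the state.
- r.state(): the state, without advancing time (a new reading comes with each control period).
- r.grab_frame(name): name is "side" or "top" or "wrist"; returns the picture (480x640x3 uint8, blue, green, red); there is no depth.
- r.get_calibration(name): a dict with "mtx" (3x3 intrinsics, pixels), "extrinsics" (4x4, takes a point from camera to world coordinates). Camera axes: x right, y down, z forward; pixel columns grow to the right and rows downward; lengths in m; the calibration is good to about 2 mm. The wrist camera is an equidistant fisheye: a pixel r from the principal point sees the ray r / f radians off the axis. A picture is of the moment at which its call begins: read the wrist's pose just before it. get_calibration takes no time and is no camera call; for the wrist camera it gives the pose at the moment of the call.
- r.job_done(): hands the job in; it is judged then, once.
Trained networks look in the newest picture that a camera, given by its name, has taken for a name from the list of things; names that differ only in an ending like _2 or _b are one class to them, and where a whole thing is asked for, a point or a joint stands for the part that bears it (a point fixed in the world has none). Each returns a list of dicts, best first, with "confidence" (0 to 1); they miss things now and then, are a little off and sometimes report something else, mostly with a low value. They report only what shows in the picture. A call takes as long as a camera call. They do not tell look-alikes from the thing itself.
- r.spot_in(target, camera): "rect" ([left, top, right, bottom] as shares, 0 to 1, of the picture: columns of its width, rows of its height, round what is visible of it).
- r.place_of(target, camera): "position" ([column, row] as shares, 0 to 1, of the picture: columns of its width, rows of its height: a listed point, or the origin of a listed thing).
The state is a dict: "t": time; "joints": joint angles; "joint_vel": joint speeds; "joint_torque": joint torques, N m; "ee_pos": TCP position; "orientation": TCP orientation; "wrist_force": force on the tool from outside, world axes, zero at the start; "wrist_torque": the same for the moment, N m; "grip_width": finger opening in m; "grasp_force": force on a finger pad.
Only numpy, scipy, OpenCV 4.12 (cv2) and the standard library are available. Lean on these libraries where they do the work, as an engineer would, in place of code of your own. Each camera call takes 0.05 s, during which the arm holds its last target. There are 200 camera calls.

## Working session

There is one attempt and no reset: what is moved stays moved. The work goes in short steps, Python scripts to look and compute and a tool call to move; the robot and the scene stay as the last step left them, time stands still between calls to the robot, and variables do not carry over. Pictures are saved under pics/ and viewed, at most 10 in all, crops included, and the job is handed in when it is done.

Besides the shell and the picture viewer there is one more tool, called after ">>>" as a command line: name --argument value ..., lists and objects as JSON in quotes. servo_tool: Moves the arm, as the interface text tells. Its arguments: {"type":"object","properties":{"steps":{"type":"array"},"fingers":{"type":"number"},"force":{"type":"number"}},"required":["steps"]}

```bash
mkdir -p pics; cat > h.py <<'E'
import numpy as np, cv2
from rig import r
def ray(cam,uv,c=None):
    c=c or r.get_calibration(cam); K=np.array(c["mtx"]);T=np.array(c["extrinsics"])
    x=(uv[0]-K[0,2])/K[0,0]; y=(uv[1]-K[1,2])/K[1,1]
    if cam=="wrist":
        th=np.hypot(x,y); s=np.sin(th)/max(th,1e-9); d=np.array([x*s,y*s,np.cos(th)])
    else: d=np.array([x,y,1.])
    d=T[:3,:3]@d; return T[:3,3],d/np.linalg.norm(d)
def atz(cam,uv,z,c=None):
    o,d=ray(cam,uv,c); return o+d*(z-o[2])/d[2]
def tri(rs):
    A=sum(np.eye(3)-np.outer(d,d) for o,d in rs); b=sum((np.eye(3)-np.outer(d,d))@o for o,d in rs)
    return np.linalg.solve(A,b)
E
python3 - <<'E'
from h import *
np.set_printoptions(precision=4,suppress=True)
print(r.state())
Z=dict(open_jar_mouth=.208,dial_a_top=.086,switch_a_near_end=.073,jacket_a_top=.16,rod_a_top=.31)
for cam in("top","side"):
    f=r.grab_frame(cam); cv2.imwrite(f"pics/{cam}0.png",f)
    print(cam,np.array(r.get_calibration(cam)["extrinsics"])[:3,3])
    for n,z in Z.items():
        for q in r.place_of(n,cam)[:4]:
            uv=np.array(q["position"])*[640,480]; print(cam,n,round(q["confidence"],2),uv,atz(cam,uv,z))
E
```

```text
{'t': 0.0, 'joints': array([ 0.9677,  0.2635, -0.0489,  1.2594, -0.    ,  1.4155]), 'joint_vel': array([-0.0011, -0.0024,  0.0003,  0.001 , -0.0017,  0.0005]), 'joint_torque': array([  0.004 , -63.7613,  38.4566,   0.0135,   0.    ,   0.    ]), 'ee_pos': array([0.2272, 0.473 , 0.2308]), 'orientation': array([ 0.222 ,  0.975 , -0.0005, -0.0002]), 'wrist_force': array([-0.5793, -0.1617,  0.1015]), 'wrist_torque': array([ 0.0174,  0.0012, -0.0206]), 'grasp_force': 0.0, 'grip_width': 0.08555317436442632}
top [ 0.3908 -0.0079  1.7504]
top open_jar_mouth 0.65 [247.616 263.376] [0.4694 0.1987 0.208 ]
top open_jar_mouth 0.59 [226.112 207.504] [0.6375 0.265  0.208 ]
top dial_a_top 0.5 [218.816 254.016] [0.506  0.3077 0.086 ]
top dial_a_top 0.28 [456.192 225.6  ] [ 0.5957 -0.4595  0.086 ]
top switch_a_near_end 0.61 [243.776 265.584] [0.4691 0.2291 0.073 ]
top switch_a_near_end 0.25 [214.72 255.12] [0.5033 0.3234 0.073 ]
top jacket_a_top 0.63 [228.992 212.112] [0.6307 0.2643 0.16  ]
top rod_a_top 0.56 [196.928 175.92 ] [0.7115 0.3305 0.31  ]
side [0.3672 1.2815 0.9944]
side open_jar_mouth 0.89 [262.08  294.912] [0.6288 0.2618 0.208 ]
side open_jar_mouth 0.2 [339.776 335.904] [0.4547 0.3767 0.208 ]
side dial_a_top 0.65 [319.296 360.912] [0.5041 0.3189 0.086 ]
side dial_a_top 0.63 [261.888 289.392] [0.6743 0.0816 0.086 ]
side dial_a_top 0.22 [349.504 302.88 ] [0.4559 0.1169 0.086 ]
side switch_a_near_end 0.67 [340.096 336.384] [0.4689 0.2229 0.073 ]
side switch_a_near_end 0.48 [320.192 244.8  ] [ 0.5576 -0.1523  0.073 ]
side jacket_a_top 0.59 [258.624 313.584] [0.6393 0.2651 0.16  ]
side jacket_a_top 0.26 [354.112 227.616] [ 0.4608 -0.1068  0.16  ]
side rod_a_top 0.82 [204.416 271.296] [0.7218 0.329  0.31  ]
```

View pics/top0.png

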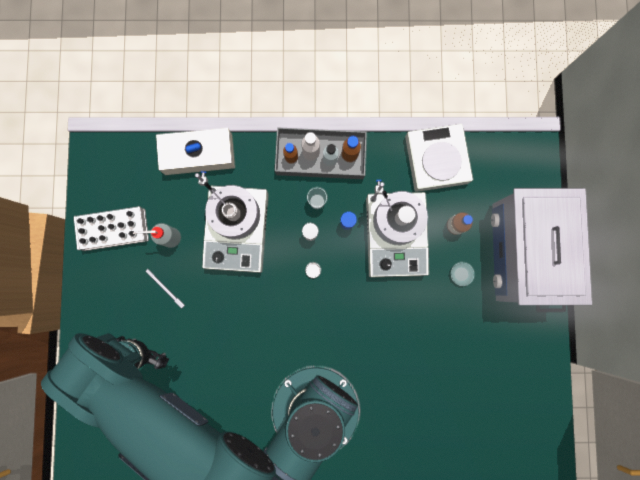

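View pics/side0.png

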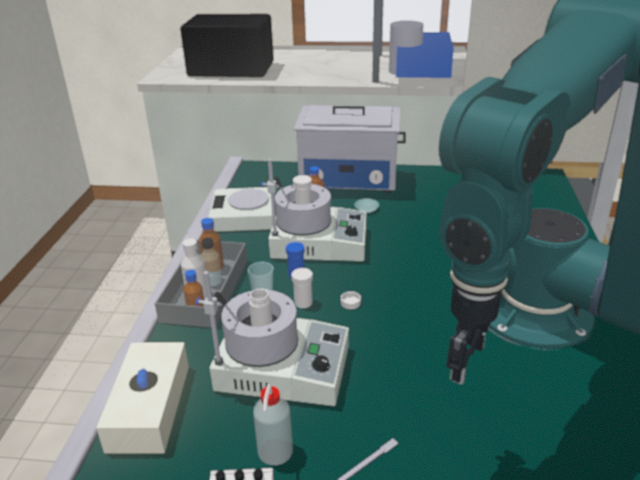

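The top view shows two candidate jars. The one on the left heater, at px (230,210), has a dark centre and looks open. The one on the right heater, at (406,214), is solid white and looks capped. I'll confirm with one crop of both.

```bash
python3 - <<'E'
from h import *
np.set_printoptions(precision=4,suppress=True)
f=cv2.imread("pics/top0.png");s=cv2.imread("pics/side0.png")
a=cv2.resize(f[165:285,190:280],None,fx=4,fy=4,interpolation=2); b=cv2.resize(f[180:285,360:435],None,fx=4,fy=4,interpolation=2)
c=np.zeros((600,800,3),np.uint8); c[:480,:360]=a; c[:420,370:670]=b
cv2.imwrite("pics/crop.png",c)
P={"mouth":((226.1,207.5),(262.1,294.9)),"dial":((218.8,254.0),(319.3,360.9)),"sw":((243.8,265.6),(340.1,336.4)),"rod":((196.9,175.9),(204.4,271.3)),"jacket":((229,212.1),(258.6,313.6))}
for n,(t,u) in P.items(): print(n,tri([ray("top",t),ray("side",u)]))
E
```

```text
mouth [0.6327 0.264  0.2101]
dial [0.506  0.3094 0.0771]
sw [0.4686 0.2283 0.0777]
rod [0.7161 0.3314 0.3111]
jacket [0.6351 0.265  0.1596]
```

View pics/crop.png

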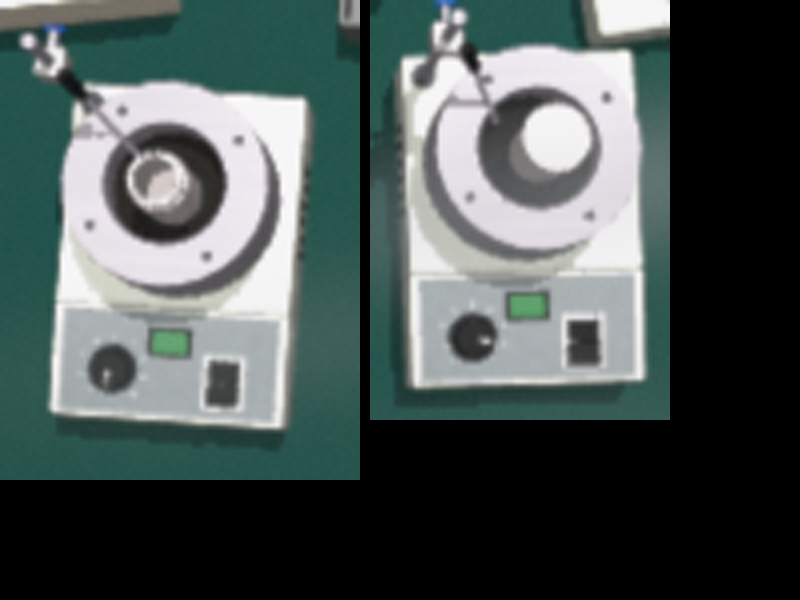

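The crop confirms it. The left heater's jar, at crop (157,180), shows a dark hollow mouth with a rim. The right heater's jar is a solid white cap. So heater_a is on the left, with its dial at crop (112,368) and rocker at (222,384). The front edge of the heater is tilted about 4°.

```bash
python3 - <<'E'
from h import *
np.set_printoptions(precision=4,suppress=True)
from scipy.spatial.transform import Rotation as R
S=r.state();p=np.array(S["ee_pos"]);M=R.from_quat(S["orientation"]).as_matrix();print(M)
for n,c,z in(("mouth",(157,180),.208),("dial",(112,368),.086),("swmid",(222,384),.073),("jacket",(164,183),.16),("fl",(52,411),.06),("fr",(288,428),.06)):
    w=atz("top",(c[0]/4+189.6,c[1]/4+164.6),z); print(n,w,"tool shift",M.T@(w-p))
E
```

```text
[[-0.9014  0.433  -0.    ]
 [ 0.433   0.9014  0.    ]
 [ 0.      0.     -1.    ]]
mouth [0.6311 0.2567 0.208 ] tool shift [-0.4578 -0.0204  0.0233]
dial [0.4977 0.3115 0.086 ] tool shift [-0.3137 -0.0287  0.1453]
swmid [0.4852 0.225  0.073 ] tool shift [-0.34   -0.1121  0.1583]
jacket [0.6362 0.2594 0.16  ] tool shift [-0.4612 -0.0157  0.0713]
fl [0.4645 0.3647 0.06  ] tool shift [-0.2608  0.0048  0.1713]
fr [0.45   0.1728 0.06  ] tool shift [-0.3308 -0.1745  0.1713]
```

>>> servo_tool --steps '[0,0,-0.05,0,-0.03,-0.005,-0.1,-5,-0.08,-0.01,-0.1,-10,-0.13,-0.02,-0.1,-15,-0.18,-0.025,-0.1,-20,-0.23,-0.03,-0.1,-21.5,-0.28,-0.04,-0.1,-21.5,-0.33,-0.045,-0.1,-21.5,-0.36,-0.05,-0.1,-21.5,-0.38,-0.05,-0.1,-21.5,-0.38,-0.05,-0.1,-21.5,-0.38,-0.05,-0.1,-21.5]' --fingers 0

```text
t: 2.1
ee_pos: [0.5477, 0.2639, 0.3313]
orientation: [0.036, 0.999, 0.0, -0.0]
wrist_force: [0.0, 0.2, -0.4]
grip_width: -0.0002
grasp_force: 0.0
```

```bash
cat > look.py <<'E'
import sys
from h import *
from scipy.spatial.transform import Rotation as R
np.set_printoptions(precision=4,suppress=True)
S=r.state();p=np.array(S["ee_pos"]);M=R.from_quat(S["orientation"]).as_matrix()
C=r.get_calibration("wrist")
f=r.grab_frame("wrist"); cv2.imwrite(f"pics/{sys.argv[1]}.png",f)
print(S["t"],p,"toolx yaw",np.degrees(np.arctan2(M[1,0],M[0,0])),S["wrist_force"],S["grip_width"])
print(np.array(C["mtx"]),np.array(C["extrinsics"]))
np.save("pics/C.npy",C)
for n,z in dict(open_jar_mouth=.208,dial_a_top=.086,switch_a_near_end=.073,jacket_a_top=.16,rod_a_top=.31).items():
    for q in r.place_of(n,"wrist")[:3]:
        uv=np.array(q["position"])*[640,480]; w=atz("wrist",uv,z,C); print(n,round(q["confidence"],2),uv,w,"shift",M.T@(w-p))
E
python3 look.py w1
```

```text
2.1 [0.5477 0.2639 0.3313] toolx yaw 175.85115393634214 [ 0.0104  0.2382 -0.3593] -0.00016928315868604716
[[371.6483   0.     323.7603]
 [  0.     371.6483 240.5023]
 [  0.       0.       1.    ]] [[ 0.0718  0.9581  0.2773  0.4764]
 [ 0.9974 -0.0689 -0.0199  0.2687]
 [ 0.      0.278  -0.9606  0.4742]
 [ 0.      0.      0.      1.    ]]
open_jar_mouth 0.49 [284.224 131.808] [0.4713 0.241  0.208 ] shift [ 0.0746 -0.0284  0.1234]
dial_a_top 0.8 [366.784 156.192] [0.5005 0.312  0.086 ] shift [0.0505 0.0445 0.2454]
switch_a_near_end 0.57 [282.624 133.776] [0.4706 0.2251 0.073 ] shift [ 0.074  -0.0443  0.2584]
```

View pics/w1.png

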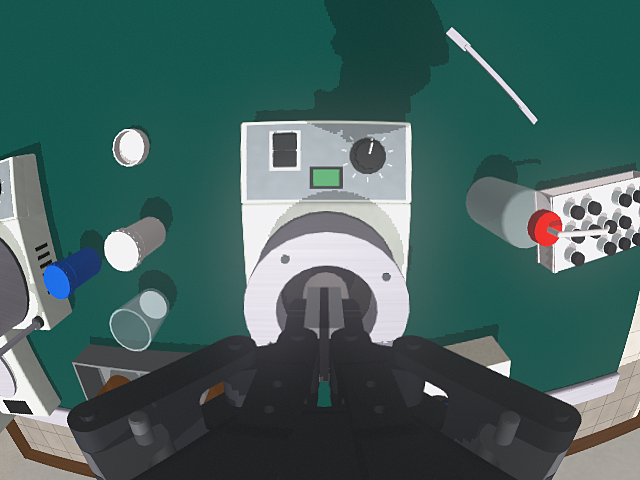

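The wrist view shows the panel, with the dial at (367,155), the rocker at (285,150) and its near end at row 134. The positions agree with the top view. Next I move over the jar mouth at about (0.631,0.259), with the tip at z 0.232.

>>> servo_tool --steps '[-0.03,0,0,0,-0.06,0,0,0,-0.083,0.001,0,0,-0.083,0.001,0.03,0,-0.083,0.001,0.06,0,-0.083,0.001,0.085,0,-0.083,0.001,0.098,0,-0.083,0.001,0.098,0,-0.083,0.001,0.098,0]'

```text
t: 3.52
ee_pos: [0.6314, 0.2588, 0.2344]
orientation: [0.036, 0.999, 0.0, 0.001]
wrist_force: [0.4, -0.4, -0.5]
grip_width: 0.0001
grasp_force: 0.0
```

```bash
python3 - <<'E'
from h import *
a=[]
for cam,(x,y) in(("top",(190,165)),("side",(200,240))):
    f=r.grab_frame(cam); cv2.imwrite(f"pics/{cam}1.png",f); a.append(cv2.resize(f[y:y+120,x:x+100],None,fx=4,fy=4,interpolation=2))
cv2.imwrite("pics/p1.png",np.hstack(a)); print(r.state()["ee_pos"])
K=r.get_calibration("side");T=np.linalg.inv(K["extrinsics"])
for w in(r.state()["ee_pos"],[.631,.259,.208]):
    q=T[:3,:3]@np.array(w)+T[:3,3]; q=K["mtx"]@q; print(q[:2]/q[2], (q[:2]/q[2]-[200,240])*4+[400,0])
E
```

```text
[0.63146433 0.25872501 0.23425709]
[260.2077929  283.85184423] [640.8311716  175.40737692]
[261.32917584 294.0512613 ] [645.31670336 216.20504521]
```

View pics/p1.png

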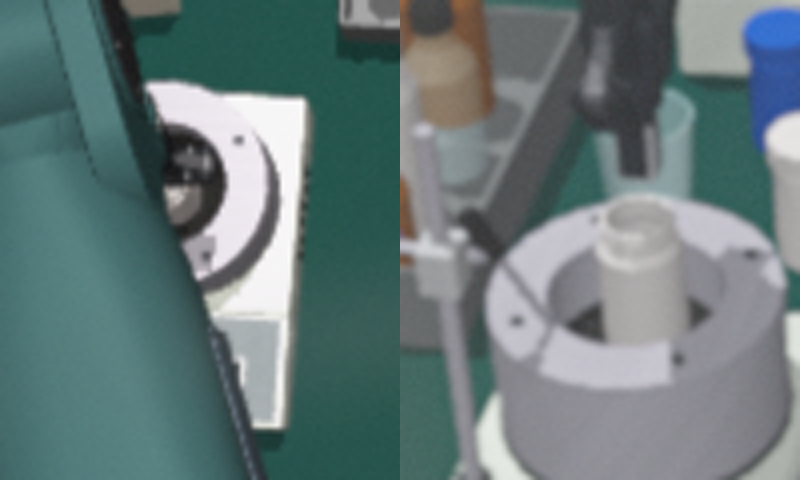

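The side crop shows the tip at (638,175), directly above the jar mouth centred near (640,213). That is about 3 mm off the prediction, so I'll nudge it and then hold for more than 2 s.

>>> servo_tool --steps '[-0.002,0,0.003,0,-0.002,0,0.003,0,-0.002,0,0.003,0,-0.002,0,0.003,0,-0.002,0,0.003,0,-0.002,0,0.003,0,-0.002,0,0.003,0,-0.002,0,0.003,0,-0.002,0,0.003,0,-0.002,0,0.003,0,-0.002,0,0.003,0,-0.002,0,0.003,0]'

```text
t: 5.12
ee_pos: [0.633, 0.2585, 0.2303]
orientation: [0.036, 0.999, 0.0, -0.0]
wrist_force: [0.1, -0.1, 0.3]
grip_width: 0.0001
grasp_force: 0.0
```

>>> servo_tool --steps '[0,0,0,0,0,0,0,0,0,0,0,0,0,0,0,0,0,0,0,0,0,0,0,0,0,0,0,0,0,0,0,0,0,0,0,0,0,0,0,0]'

```text
t: 6.38
ee_pos: [0.633, 0.2585, 0.2303]
orientation: [0.036, 0.999, 0.0, 0.0]
wrist_force: [0.2, 1.0, -0.3]
grip_width: -0.0002
grasp_force: 0.0
```

>>> servo_tool --steps '[0,0,-0.03,0,0.04,0.013,-0.03,0,0.08,0.026,-0.03,0,0.12,0.038,-0.03,0,0.137,0.044,-0.02,0,0.137,0.044,0.02,0,0.137,0.044,0.06,0,0.137,0.044,0.09,0,0.137,0.044,0.11,0,0.137,0.044,0.12,0,0.137,0.044,0.12,0,0.137,0.044,0.12,0]'

```text
t: 7.88
ee_pos: [0.5, 0.3125, 0.1111]
orientation: [0.036, 0.999, 0.0, 0.001]
wrist_force: [-0.4, 0.4, 0.1]
grip_width: 0.0002
grasp_force: 0.0
```

```bash
python3 look.py w2; python3 - <<'E'
from h import *
s=r.grab_frame("side"); C=np.load("pics/C.npy",allow_pickle=True)
w=cv2.imread("pics/w2.png")
a=cv2.resize(w[100:420,180:480],(450,480)); b=cv2.resize(s[300:400,270:340],(336,480),interpolation=2)
cv2.imwrite("pics/p2.png",np.hstack([a,b]))
E
```

```text
7.875 [0.5    0.3125 0.1111] toolx yaw 175.84236045716085 [-0.3583  0.3852  0.0899] 0.0001600476890653373
[[371.6483   0.     323.7603]
 [  0.     371.6483 240.5023]
 [  0.       0.       1.    ]] [[ 0.072   0.9577  0.2785  0.4286]
 [ 0.9974 -0.0693 -0.0196  0.3172]
 [ 0.0005  0.2792 -0.9602  0.2539]
 [ 0.      0.      0.      1.    ]]
dial_a_top 0.92 [325.632 281.088] [0.4979 0.3132 0.086 ] shift [0.0022 0.0006 0.0251]
switch_a_near_end 0.89 [156.288 233.28 ] [0.4705 0.2235 0.073 ] shift [ 0.0231 -0.0909  0.0381]
```

View pics/p2.png

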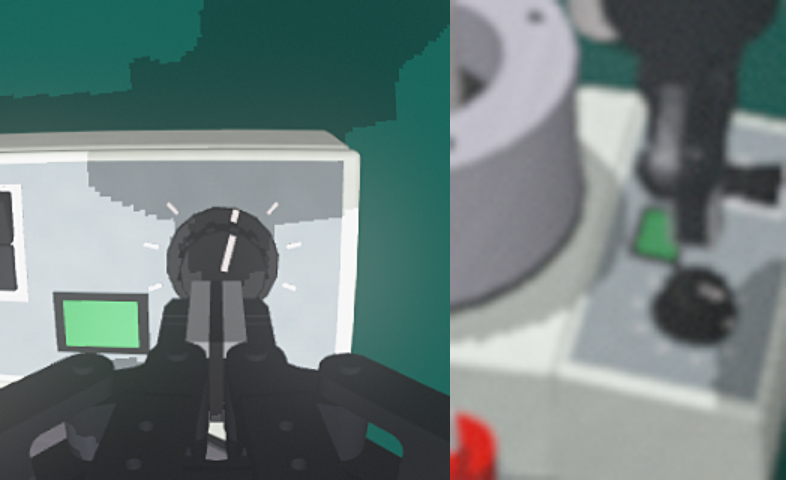

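The tip hangs straight above the dial, centred to within 2 mm. Hold there.

>>> servo_tool --steps '[0.001,0,0.003,0,0.001,0,0.003,0,0.001,0,0.003,0,0.001,0,0.003,0,0.001,0,0.003,0,0.001,0,0.003,0,0.001,0,0.003,0,0.001,0,0.003,0,0.001,0,0.003,0,0.001,0,0.003,0,0.001,0,0.003,0,0.001,0,0.003,0]'

```text
t: 9.72
ee_pos: [0.4986, 0.3124, 0.1073]
orientation: [0.036, 0.999, 0.0, 0.0]
wrist_force: [0.2, -0.1, 0.0]
grip_width: 0.0
grasp_force: 0.0
```

>>> servo_tool --steps '[0,0,0,0,0,0,0,0,0,0,0,0,0,0,0,0,0,0,0,0,0,0,0,0,0,0,0,0,0,0,0,0,0,0,0,0,0,0,0,0]'

```text
t: 10.98
ee_pos: [0.4986, 0.3123, 0.1073]
orientation: [0.036, 0.999, -0.0, -0.0]
wrist_force: [-0.3, 0.5, -1.0]
grip_width: 0.0003
grasp_force: 0.0
```

>>> servo_tool --steps '[0,0,-0.025,0,0.01,-0.03,-0.025,0,0.02,-0.06,-0.02,0,0.024,-0.09,-0.01,0,0.024,-0.09,0.01,0,0.024,-0.09,0.023,0,0.024,-0.09,0.023,0,0.024,-0.09,0.023,0]'

```text
t: 11.98
ee_pos: [0.4685, 0.2247, 0.0847]
orientation: [0.036, 0.999, 0.0, 0.0]
wrist_force: [0.3, -0.5, 0.7]
grip_width: 0.0
grasp_force: 0.0
```

```bash
python3 look.py w3|grep -v '^\['; python3 - <<'E'
from h import *
w=cv2.imread("pics/w3.png"); s=r.grab_frame("side")
a=cv2.resize(w[160:400,220:460],(480,480),interpolation=2); b=cv2.resize(s[300:380,300:352],(312,480),interpolation=2)
cv2.imwrite("pics/p3.png",np.hstack([a,b]))
E
```

```text
11.975 [0.4685 0.2247 0.0847] toolx yaw 175.8656534799172 [ 0.278  -0.4668  0.7173] 3.787070886671754e-05
 [  0.     371.6483 240.5023]
 [  0.       0.       1.    ]] [[ 0.0715  0.958   0.2779  0.3971]
 [ 0.9974 -0.0687 -0.0198  0.2295]
 [ 0.0001  0.2786 -0.9604  0.2275]
 [ 0.      0.      0.      1.    ]]
dial_a_top 0.63 [510.272 346.896] [0.4991 0.3145 0.086 ] shift [-0.0241  0.0918 -0.0013]
switch_a_near_end 0.5 [497.28 332.88] [0.4981 0.3127 0.073 ] shift [-0.0232  0.0899  0.0117]
```

View pics/p3.png

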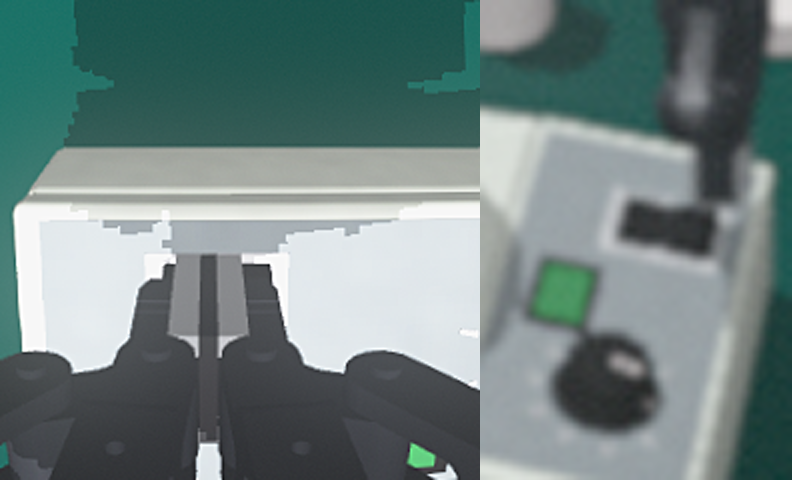

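The tip is above the near half, with its near edge level with the near side of the rocker frame, and it is centred sideways. I press slowly.

>>> servo_tool --steps '[0,0,0.006,0,0,0,0.01,0,0,0,0.012,0,0,0,0.013,0,0,0,0.014,0,0,0,0.014,0]'

```text
t: 13.08
ee_pos: [0.4682, 0.2243, 0.0703]
orientation: [0.036, 0.999, 0.0, 0.0]
wrist_force: [-0.2, -0.5, -0.5]
grip_width: 0.0001
grasp_force: 0.0
```

>>> servo_tool --steps '[0,0,0.001,0,0,0,0.002,0,0,0,0.003,0,0,0,0.003,0]'

```text
t: 13.58
ee_pos: [0.4684, 0.2244, 0.0676]
orientation: [0.036, 0.999, 0.0, 0.0]
wrist_force: [-1.3, -1.0, 8.6]
grip_width: 0.0002
grasp_force: 4.2
```

>>> servo_tool --steps '[0,0,0.001,0,0,0,0.001,0]'

```text
t: 13.82
ee_pos: [0.4685, 0.2244, 0.0673]
orientation: [0.036, 0.999, 0.0, 0.001]
wrist_force: [-5.2, -1.2, 21.4]
grip_width: -0.0
grasp_force: 10.4
```

>>> servo_tool --steps '[0,0,0.001,0,0,0,0.001,0]'

```text
t: 14.08
ee_pos: [0.4686, 0.2244, 0.067]
orientation: [0.036, 0.999, 0.0, 0.001]
wrist_force: [-9.1, -3.4, 32.7]
grip_width: 0.0003
grasp_force: 17.1
```

It has reached a firm stop. I retract and check.

>>> servo_tool --steps '[0,0,-0.01,0,0,0,-0.04,0,0,0,-0.08,0,0,0,-0.12,0,-0.03,0.03,-0.15,0,-0.06,0.03,-0.18,0,-0.06,0.03,-0.18,0,-0.06,0.03,-0.18,0]'

```text
t: 15.08
ee_pos: [0.5295, 0.2497, 0.2444]
orientation: [0.036, 0.999, -0.0, -0.001]
wrist_force: [-0.4, 0.2, -1.2]
grip_width: 0.0001
grasp_force: 0.0
```

```bash
python3 look.py w4|grep -v '^ *\['; python3 - <<'E'
from h import *
w=cv2.imread("pics/w4.png"); s=r.grab_frame("side"); o=cv2.imread("pics/side0.png"); w1=cv2.imread("pics/w1.png")
def proj(c):
    C=r.get_calibration("wrist");T=np.linalg.inv(C["extrinsics"]);q=T[:3,:3]@np.array(c)+T[:3,3]
    th=np.arctan2(np.hypot(q[0],q[1]),q[2]);k=C["mtx"];return np.array([k[0][2],k[1][2]])+k[0][0]*th*q[:2]/np.hypot(q[0],q[1])
u,v=proj([.485,.224,.073]).astype(int);print(u,v)
cr=lambda f,x,y,a,b:cv2.resize(f[y-b:y+b,x-a:x+a],(390,290),interpolation=2)
cv2.imwrite("pics/p4.png",np.vstack([np.hstack([cr(w1,285,150,40,30),cr(w,u,v,40,30)]),np.hstack([cr(o,335,340,32,24),cr(s,335,340,32,24)])]))
E
```

```text
15.075 [0.5295 0.2497 0.2444] toolx yaw 175.83187273347474 [-0.3995  0.21   -1.2332] 5.404929001414043e-05
dial_a_top 0.89 [400.384 181.584] [0.4991 0.3149 0.086 ] shift [0.0349 0.0629 0.1584]
switch_a_near_end 0.79 [289.792 150.192] [0.4679 0.2252 0.073 ] shift [ 0.0594 -0.0289  0.1715]
switch_a_near_end 0.19 [523.584 227.904] [0.5499 0.4413 0.073 ] shift [-0.0067  0.1927  0.1713]
289 169
```

View pics/p4.png

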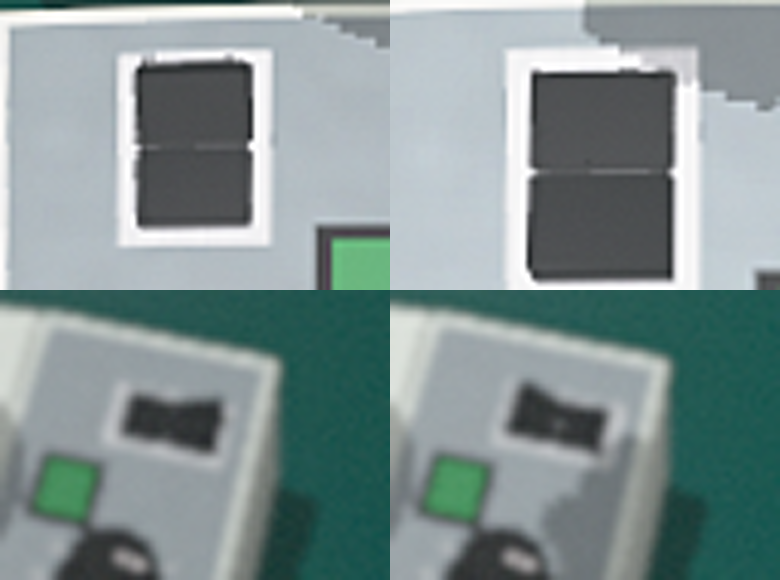

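The rocker has flipped: the far half is raised. The last crop is too coarse to judge whether it is fully down, so I'll view the side picture enlarged.

```bash
python3 - <<'E'
from h import *
o=cv2.imread("pics/side0.png"); s=np.mean([r.grab_frame("side") for _ in range(4)],0).astype(np.uint8)
cr=lambda f:cv2.resize(f[326:354,320:354],(408*98//100,336),interpolation=4)
cv2.imwrite("pics/p5.png",np.clip(np.hstack([cr(o),cr(s)]).astype(float)*1.3,0,255))
K=r.get_calibration("side");T=np.linalg.inv(K["extrinsics"])
def P(w):
    q=K["mtx"]@(T[:3,:3]@np.array(w)+T[:3,3]); return ((q[:2]/q[2]-[320,326])*12*[.98,1]).round()
# predicted left top edge of rocker, heater axes
y=-4.2*np.pi/180; X=np.array([np.cos(y),np.sin(y),0]);Y=np.array([-np.sin(y),np.cos(y),0]);Zu=np.array([0,0,1.])
n=-np.sin(.14)*X+np.cos(.14)*Zu; t=np.cos(.14)*X+np.sin(.14)*Zu
pv=np.array([.488,.224,0])+Zu*(.067+.018*np.sin(.14))
for a in(0,.1,.2,.34):
    near=-t*.018+n*(.34-a)*.018; far=t*.018+n*a*.018
    print(a,*[P(pv+Y*.013+v) for v in(near,0*t,far)])
E
```

```text
0 [222. 179.] [124. 183.] [ 31. 162.]
0.1 [220. 186.] [124. 183.] [ 33. 155.]
0.2 [219. 194.] [124. 183.] [ 34. 148.]
0.34 [217. 204.] [124. 183.] [ 35. 138.][ WARN:0@2.037] global loadsave.cpp:1063 imwrite_ Unsupported depth image for selected encoder is fallbacked to CV_8U.
```

View pics/p5.png

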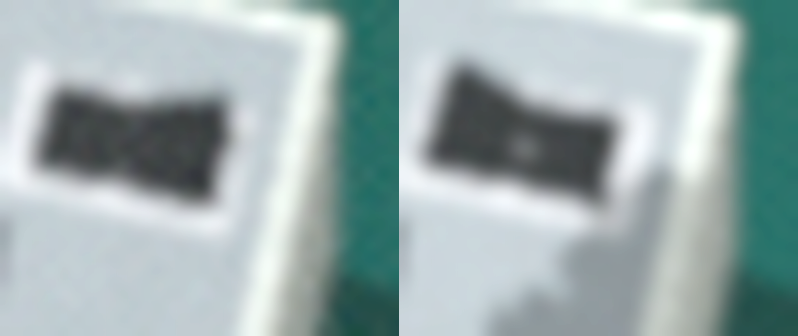

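In the enlarged view the near end dropped about 25 px and the far end rose about 26 px. The model predicts 25 and 24 px for the full 0.34 rad, so the switch is fully on. The tool is 17 cm clear.

```bash
python3 -c "
from rig import r
print(r.job_done())"
```

```text
the job is handed in; nothing more can be done
None
```

I pointed at the open jar and then at its dial, more than 2 s each, then pressed heater_a's (left) rocker fully on; nothing else was touched and I handed the job in at about 15 s (no verdict was returned).

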